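# Index the carver's turntable one hole clockwise

## Robot

A 6-joint arm with a two-finger parallel gripper is mounted at the origin on the work surface. World frame = base frame: x ahead of the robot, y to its left, z up, the work surface at z = 0. Lengths are in m, angles in rad, forces in N, time in s.
With the tool pointing down it reaches from about 0.375 to 0.975 m from the base axis. Payload 3.8 kg.
Tool frame: the origin (TCP) lies at the very end of the fingers, on their centre line; the grasp point (between the pads) lies 19 mm behind it (r.grip_depth is the z of the grasp point in the tool frame, in m); z points along the fingers, y is the line along which they close (so a half turn about z gives the same grasp; the last joint's range is limited). The gripper opens to 88 mm and grips with 3 to 60 N. Pads are 18 mm wide; open, the fingers measure 123 mm over their backs; the gripper's body (75 mm by 187 mm) begins 45 mm behind the grasp point.
Start: joints at [-1.244, 0.264, 1.604, -0, 1.274, -0.037], TCP at [0.24, -0.631, 0.239] pointing down, gripper open.
Joint ranges: [-2.63, 2.63], [-0.94, 2.18], [0.31, 2.57], [-1.31, 4.45], [0, 2.66], [-2.55, 2.55]. Speed limits (rad/s): [2.57, 2.57, 3.14, 3.14, 3.14, 3.14].

## Interface

Orientations are given as a unit quaternion [x, y, z, w].
In Python, from plant import r, optics gives the robot as it stands.
- The arm moves only by the tool move_arm, never from a script. Its arguments are lists of equal length, an entry for each row: "slide": the shift along the tool's x, y, z in mm, a list of three; "yaw": the turn about the tool's z in rad. A call has 1 to 5 rows; each row shifts and turns the commanded pose from where the row before left it, along the tool's axes as they then stand; what a row does not reach is not made up. A row lasts 1/8 s, in which the tool goes at most 62.5 mm and 10.7 degrees, less where a joint would pass 70% of its speed; a pose out of reach is approached as far as the arm can. A call with a gripper value outside its range is refused whole. "hand" is the gripper command: -1 is fully open, 1 is shut, values between are in proportion, set as the call begins (left out, the last holds). The fingers move at their own pace and stop on an object; "newtons" is the grip in N (left out, the last holds). Time passes only in rows, so rows that do not move let the fingers close. It gives the time, the measured TCP pose, the force, the opening and the grip force at its end, in the units of the state.
- r.get_obs(): the state, without advancing time (a new reading comes with each control period).
- optics.grab_frame(name): name is "scene" or "top" or "wrist"; returns (picture, depth): 400x640x3 uint8, red, green, blue; 400x640 float32, m along the optical axis (not along the pixel's ray), 0 where there is no reading.
- optics.get_calibration(name): a dict with "fx", "fy", "cx", "cy" (pixels), "R" (3x3) and "t" (3): a world point X has camera coordinates R X + t; the wrist camera has in their place "hand_eye" (4x4, takes a point from camera to tool coordinates, whose origin is the TCP and whose axes are the flange's). Camera axes: x right, y down, z forward; pixel columns grow to the right and rows downward; lengths in m; the calibration is good to about 2 mm. A picture is of the moment at which its call begins: read the wrist's pose just before it. get_calibration takes no time and is no camera call.
- r.hand_in(): hands the job in; it is judged then, once.
The state is a dict: "clock": time; "joints": joint angles; "joint_velocities": joint speeds; "tau": joint torques, N m; "tcp_pos": TCP position; "ee_rot": TCP orientation; "ft_force": force on the tool from outside, world axes, zero at the start; "torque": the same for the moment, N m; "opening": finger opening in m; "gripper_force": force on a finger pad.
Only numpy, scipy, OpenCV 4.12 (cv2) and the standard library are available. Lean on these libraries where they do the work, as an engineer would, in place of code of your own. Each camera call takes 0.05 s, during which the arm holds its last target. There are 200 camera calls.

## Task

With a fingertip, press the red plunger button of the carving turntable down and keep it in while you sweep it, and the turntable with it, clockwise (seen from above) to the next hole; there let the plunger spring back up so that the table is locked again, and move clear. Do not touch the wooden rosette on the turntable, and leave the mug, mallet, gouge and jar where they stand; nothing is to be pinched or lifted.

Things in the scene. Friction and masses are not known exactly. Their poses are not given: they have to be found in the camera images.
- plunger (a joint): Travel in m of the red spring plunger, straight down in the turntable's lug, with which it goes round: 0 = up, locked in a hole; 0.018 = at its stop. 4 N starts it, 8 N holds it at the stop. The table is free from 0.0145 on: hold it near the stop. Between holes it cannot rise above 0.014; let go within about 6 mm (3 deg) of a hole it centres itself and springs up.
- turntable (a joint): Angle in rad of the turntable about its vertical axis, growing CLOCKWISE seen from above: 0 at the start (locked in a hole, play about 0.01 either way); the 8 holes are 45 deg apart, so the next hole clockwise is at 0.785. Once unlocked it turns stiffly but easily: about 1 N at the button; it stays where it is left, and may lag 1 to 4 mm behind a fingertip that slips on the button.
- cap_top (a point): Centre of the flat round top of the red plunger button (40 mm diameter, 12 mm thick; its top 100 mm above the bench when up, 82 mm when pressed to the stop). It stands 105 mm from the turntable axis. Below it are a 10 mm stem and a dark steel lug 40 mm wide whose boss ends 32 mm below the button's top when up.
- table_axis (a point): On the turntable's axis, at the level of its top face, 60 mm above the bench. The turntable is an aluminium disc, 164 mm diameter, on a fixed round blue base 284 mm in diameter with a steel index plate; base and axis may stand in any place and orientation.
- next_hole (a point): Centre of the next hole clockwise, at the steel index plate's top face, 44 mm above the bench, 105 mm from the axis. The 8 holes are dark, 14 mm, with 25 mm brass rims, joined by a dark circular groove; the lug covers the one in use.
- rosette: Loose round carved wooden rosette, 104 mm diameter, 23 mm high, lying in the middle of the turntable between three brass dogs (its top 83 mm above the bench); origin at the centre of its underside, z up. It rides round with the table.
- mug: Terracotta mug, 76 mm diameter, 75 mm high, handle to its +y; origin under its centre.
- mallet: Wooden mallet lying on the bench, about 225 mm long along its x, 110 mm wide and 56 mm high at the head (towards +x), handle 28 mm thick towards -x; origin on the bench, 80 mm short of the head's middle.
- gouge: Carving gouge lying on the bench, 200 mm long along its x, wooden handle 26 mm thick towards -x; origin at its middle on the bench.
- jar: Amber glass jar, 64 mm diameter, 70 mm high; origin under its centre.
There are look-alikes about, which are no part of the job. Of the things shaped like the rosette, the wooden one is meant.

How it is judged:
On the way, in this order (a step that is already met when the one before it is completed fails the run):
1. the plunger is pressed in by the fingers while the table still stands at its first hole (value of joint plunger above 0.013 m and value of joint turntable between -0.15 and 0.15 rad and contact force between the fingers and plunger above 1 N), for 0.05 s.
2. the table is turned clockwise, between the two holes, with the plunger in (value of joint plunger above 0.01 m and value of joint turntable between 0.25 and 0.65 rad), for 0.05 s.
At the end, for the whole second after the job is handed in: The turntable rests one hole (0.785 rad, within 0.03) clockwise from its start with the plunger sprung back up to within 3 mm of its top position, and the rosette still lies flat in the middle of the turntable (within 12 mm) (value of joint turntable between 0.755 and 0.815 rad and value of joint plunger below 0.003 m and velocity of joint turntable between -0.02 and 0.02 rad/s and horizontal distance between rosette and table_axis below 0.012 m and angle between rosette's own z axis and vertical below 0.1 rad and linear speed of rosette below 0.02 m/s); the robot touches nothing.
It fails at once if the rosette is touched by the robot (over 1 N) or lifted (contact force between any of the fingers, the arm and rosette above 1 N or height (world z) of rosette above 0.07 m).
It fails at once if the mug, mallet, gouge or jar is moved by more than 25 mm (distance of any of mug, mallet, gouge, jar from where it was at the start of the episode above 0.025 m).
It also fails if it takes over 38 s, if anything falls off the work surface, if the arm or the gripper's body presses on something with over 40 N, if the wrist force passes 120 N, or if a joint passes its speed limit or range.

## Working session

There is one attempt and no reset: what is moved stays moved. The work goes in short steps, Python scripts to look and compute and a tool call to move; the robot and the scene stay as the last step left them, time stands still between calls to the robot, and variables do not carry over. Pictures are saved under pics/ and viewed, at most 10 in all, crops included, and the job is handed in when it is done.

Besides the shell and the picture viewer there is one more tool, called after ">>>" by a JSON object that holds its "fn" and its "kwargs". move_arm: Moves the arm, as the interface text tells. Its arguments: {"type":"object","properties":{"slide":{"type":"array","items":{"type":"array","items":{"type":"number"}}},"yaw":{"type":"array","items":{"type":"number"}},"hand":{"type":"number"},"newtons":{"type":"number"}},"required":["slide","yaw"]}

```bash
mkdir -p pics; cat > h.py <<'E'
import numpy as np, cv2
from plant import r, optics
def ray(name,u,v):
    c=optics.get_calibration(name); R=np.array(c["R"]);t=np.array(c["t"])
    d=R.T@np.array([(u-c["cx"])/c["fx"],(v-c["cy"])/c["fy"],1]); return -R.T@t,d
def onz(name,u,v,z):
    o,d=ray(name,u,v); return o+d*(z-o[2])/d[2]
def pt(name,u,v,dep):
    o,d=ray(name,u,v); return o+d*dep
E
python3 - <<'E'
from h import *
for n in("scene","top"):
    p,d=optics.grab_frame(n); cv2.imwrite(f"pics/{n}.png",p[:,:,::-1]); np.savez(f"{n}.npz",p=p,d=d)
    hsv=cv2.cvtColor(p,cv2.COLOR_RGB2HSV)
    m=(((hsv[...,0]<8)|(hsv[...,0]>172))&(hsv[...,1]>150)&(hsv[...,2]>80)).astype(np.uint8)
    k,l,s,c=cv2.connectedComponentsWithStats(m)
    for i in range(1,k):
        if s[i,4]>30:
            z=np.median(d[l==i]); print(n,s[i],c[i].round(1),pt(n,*c[i],z).round(3))
E
```

```text
scene [315 184  14  10 102] [321.6 188.6] [0.476 0.029 0.099]
top [299 209  16  16 180] [306.6 216.5] [0.471 0.031 0.1  ]
```

View pics/top.png

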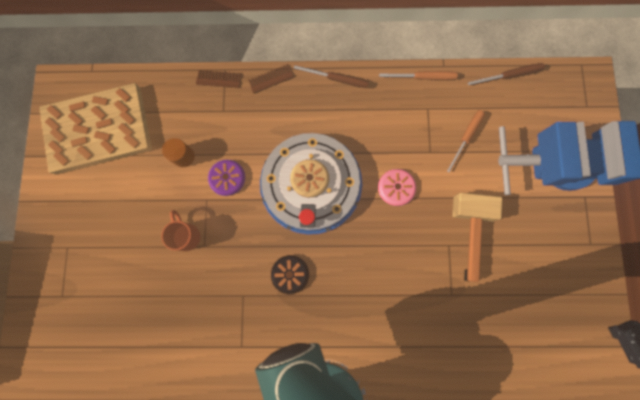

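View pics/scene.png

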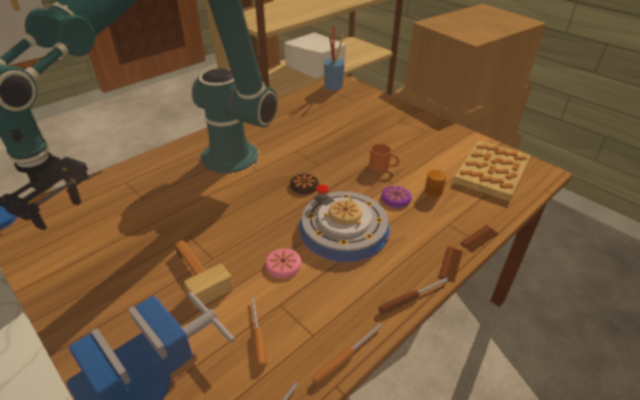

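Candidates: the only red cap is at top (307,216) / scene (322,189). The rosette look-alikes are purple (226,177), pink (398,187) and black (290,274); the wooden rosette is at (309,178) on the turntable. Clockwise from above takes the button from 6 o'clock towards the left in the top view (+y, +x).

```bash
python3 - <<'E'
from h import *
from scipy.optimize import least_squares
f=np.load("top.npz");p,d=f["p"],f["d"]
c=optics.get_calibration("top");R=np.array(c["R"]);t=np.array(c["t"])
v,u=np.mgrid[:400,:640]
P=(np.dstack([(u-c["cx"])/c["fx"],(v-c["cy"])/c["fy"],np.ones_like(u)])*d[...,None]-t)@R
g=np.array([.58,.03])
near=np.hypot(P[...,0]-g[0],P[...,1]-g[1])<.2
for lo,hi in((.03,.2),(.052,.2),(.072,.095)):
    m=(near&(P[...,2]>lo)&(P[...,2]<hi)&(d>0)).astype(np.uint8)
    k,l,s,_=cv2.connectedComponentsWithStats(m);i=1+np.argmax(s[1:,4])
    q=P[l==i][:,:2].astype(np.float32);ce,ra=cv2.minEnclosingCircle(q)
    print(lo,np.round(ce,3),round(ra,3),q.mean(0).round(3),np.median(P[l==i][:,2]).round(3))
# blue lower rim / brass rims
hsv=cv2.cvtColor(p,cv2.COLOR_RGB2HSV)
print("top cam t",(-R.T@t).round(3))
o=r.get_obs();print(o["tcp_pos"],o["ee_rot"],o["ft_force"],np.round(optics.get_calibration("wrist")["hand_eye"],3).tolist(), optics.get_calibration("wrist")["fx"])
from scipy.spatial.transform import Rotation as Ro
print(Ro.from_quat(o["ee_rot"]).as_matrix().round(3))
im=cv2.resize(p[120:245,245:380,::-1],None,fx=4,fy=4,interpolation=cv2.INTER_CUBIC);cv2.imwrite("pics/crop.png",im)
E
```

```text
0.03 [0.575 0.025] 0.134 [0.57  0.024] 0.046
0.052 [0.552 0.025] 0.105 [0.563 0.025] 0.062
0.072 [0.576 0.025] 0.051 [0.574 0.024] 0.079
top cam t [ 0.355 -0.027  1.038]
[ 0.23995474 -0.63021739  0.23751375] [ 9.83503343e-01  1.80887111e-01 -1.37538491e-04 -1.00376909e-03] [ 0.03253494 -0.33458909 -0.11652652] [[-0.001, -0.956, -0.294, 0.075], [1.0, -0.001, -0.001, 0.001], [0.001, -0.294, 0.956, -0.147], [0.0, 0.0, 0.0, 1.0]] 324.1409768348114
[[ 0.935  0.356 -0.001]
 [ 0.356 -0.935  0.002]
 [ 0.    -0.002 -1.   ]]
```

View pics/crop.png

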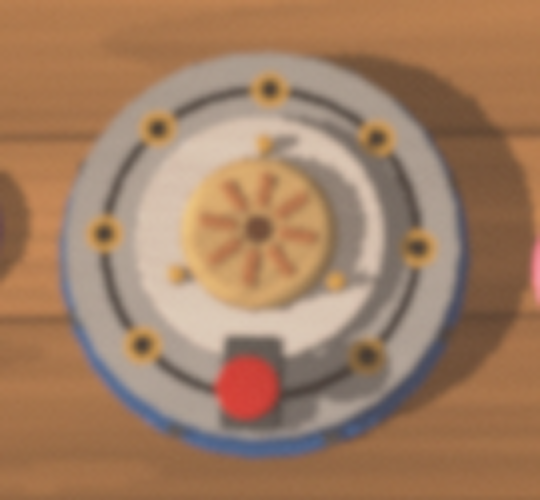

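The crop shows the red cap at (247,388) on the dark lug at 6 o'clock. The next hole clockwise is at crop (143,345). Cap (0.471, 0.031, 0.100) to axis (0.575, 0.025) is 104 mm, which matches the 105 mm given. Moving to a closer look, with the gripper closing.

>>> {"fn": "move_arm", "kwargs": {"slide": [[0,0,0],[0,0,0],[23,-47,-1],[23,-47,-1],[23,-47,-1]], "yaw": [0.182,0.182,0,0,0], "hand": 1, "newtons": 10}}

```text
clock: 0.72
tcp_pos: [0.3095, -0.4882, 0.241]
ee_rot: [1.0, -0.0, -0.0, -0.001]
ft_force: [-0.4, 0.1, -0.2]
opening: 0.0402
gripper_force: 0.0
```

>>> {"fn": "move_arm", "kwargs": {"slide": [[23,-47,-1],[23,-47,-1],[23,-47,-1],[23,-47,-1],[23,-47,-1]], "yaw": [0,0,0,0,0]}}

```text
clock: 1.35
tcp_pos: [0.4245, -0.2531, 0.2464]
ee_rot: [1.0, -0.0, -0.0, -0.0]
ft_force: [-0.6, -0.8, 0.2]
opening: 0.0005
gripper_force: 0.0
```

>>> {"fn": "move_arm", "kwargs": {"slide": [[23,-47,-1],[23,-47,-1],[23,-47,-1],[23,-47,-1],[23,-47,-1]], "yaw": [0,0,0,0,0]}}

```text
clock: 1.98
tcp_pos: [0.5395, -0.0182, 0.2514]
ee_rot: [1.0, -0.0, -0.0, 0.0]
ft_force: [0.9, 0.1, -0.8]
opening: 0.0
gripper_force: 0.0
```

>>> {"fn": "move_arm", "kwargs": {"slide": [[23,-44,-1],[0,0,0],[0,0,0]], "yaw": [0,0,0]}}

```text
clock: 2.35
tcp_pos: [0.5617, 0.0239, 0.252]
ee_rot: [1.0, 0.0, -0.001, 0.0]
ft_force: [0.5, 0.6, 0.3]
opening: 0.0006
gripper_force: 0.0
```

```bash
cat >> h.py <<'E'
def wrist():
    from scipy.spatial.transform import Rotation as Ro
    o=r.get_obs(); c=optics.get_calibration("wrist"); p,d=optics.grab_frame("wrist")
    T=np.eye(4);T[:3,:3]=Ro.from_quat(o["ee_rot"]).as_matrix();T[:3,3]=o["tcp_pos"]
    return p,d,T@np.array(c["hand_eye"]),c
def wz(M,c,u,v,z):
    d=M[:3,:3]@np.array([(u-c["cx"])/c["fx"],(v-c["cy"])/c["fy"],1]); o=M[:3,3]; return o+d*(z-o[2])/d[2]
def red(p):
    h=cv2.cvtColor(p,cv2.COLOR_RGB2HSV)
    m=(((h[...,0]<8)|(h[...,0]>172))&(h[...,1]>150)&(h[...,2]>80)).astype(np.uint8)
    k,l,s,c=cv2.connectedComponentsWithStats(m);i=1+np.argmax(s[1:,4]);return l==i,c[i],s[i]
E
python3 - <<'E'
from h import *
p,d,M,c=wrist(); cv2.imwrite("pics/w1.png",p[:,:,::-1]); np.savez("w1.npz",p=p,d=d,M=M)
m,ce,s=red(p); print("red",ce,s,wz(M,c,*ce,.1).round(4),"depth z",(M@np.r_[np.array([(ce[0]-c["cx"])/c["fx"],(ce[1]-c["cy"])/c["fy"],1])*np.median(d[m]),1])[:3].round(4))
h=cv2.cvtColor(p,cv2.COLOR_RGB2HSV)
b=((h[...,0]>12)&(h[...,0]<30)&(h[...,1]>110)&(h[...,2]>120)).astype(np.uint8)
k,l,s,cc=cv2.connectedComponentsWithStats(b)
for i in range(1,k):
    if s[i,4]>60: print(s[i],cc[i].round(1),wz(M,c,*cc[i],.044).round(4))
E
```

```text
red [320.5 264.5] [320 250   2  30  60] [0.4733 0.0225 0.1   ] depth z [0.5618 0.0224 0.2608]
[    0     0   640   306 62456] [230.9 104.3] [0.6309 0.1167 0.044 ]
[311  38  25  27 372] [322.9  50.6] [0.6827 0.02   0.044 ]
[617  48  23   8 160] [628.   51.8] [ 0.6815 -0.2869  0.044 ]
[237  67  24  25 350] [248.8  78.9] [0.656  0.0962 0.044 ]
[381  75  24  26 335] [392.8  87.4] [ 0.6477 -0.0526  0.044 ]
[  356    75   284   231 40174] [530.5 190.8] [ 0.5362 -0.2166  0.044 ]
[315  92  12  13 115] [320.3  97.8] [0.6374 0.0226 0.044 ]
[ 271  108   96   99 5551] [319.7 156.3] [0.5757 0.0234 0.044 ]
[210 138  23  24 292] [221.1 149.7] [0.5831 0.1313 0.044 ]
[402 149  22  23 279] [412.6 160.3] [ 0.5713 -0.0794  0.044 ]
[261 179  12  12 117] [266.4 184.3] [0.5439 0.0837 0.044 ]
[359 184  12  12 115] [364.6 189.6] [ 0.5376 -0.0276  0.044 ]
[240 205  21  21 245] [249.9 214.9] [0.5071 0.1047 0.044 ]
[367 212  22  20 221] [377.6 221.6] [ 0.4987 -0.0445  0.044 ]
[  8 226  29  25 454] [ 20.2 237.4] [0.4786 0.3801 0.044 ]
[349 293   6  62 260] [351.5 324.6] [ 0.3548 -0.0179  0.044 ]
[287 294   8  61 267] [289.7 325.1] [0.354  0.0627 0.044 ]
[   65   340   512    46 14389] [326.6 365.5] [0.2884 0.0143 0.044 ]
```

View pics/w1.png

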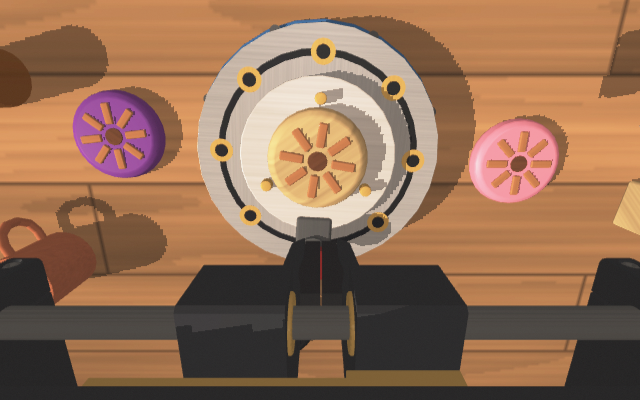

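The wrist view shows seven free brass holes, with the fingers hiding the cap at about (320,264). The opposite hole pairs all give the axis as (0.577, 0.026) with r = 0.1055. The cap is therefore at (0.472, 0.032) and the next hole at (0.507, 0.1045), both agreeing with the top view. Next I go above the cap.

>>> {"fn": "move_arm", "kwargs": {"slide": [[-30,-3,44],[-30,-3,44],[-30,-2,44],[0,0,0],[0,0,0]], "yaw": [0,0,0,0,0]}}

```text
clock: 3.02
tcp_pos: [0.4742, 0.0313, 0.1225]
ee_rot: [1.0, -0.001, 0.002, 0.0]
ft_force: [0.7, 1.3, 0.4]
opening: 0.0003
gripper_force: 0.0
```

```bash
python3 - <<'E'
from h import *
ims=[]
for n,(a,b,e,f) in {"scene":(140,240,270,400),"top":(160,260,250,380)}.items():
    p,_=optics.grab_frame(n); ims.append(cv2.resize(p[a:b,e:f,::-1],(520,400),interpolation=cv2.INTER_CUBIC))
p,d,M,c=wrist(); print(r.get_obs()["tcp_pos"])
cv2.imwrite("pics/c2.png",cv2.resize(np.hstack([ims[0],ims[1]]),(800,308)))
E
```

```text
[0.47579065 0.03178514 0.12360649]
```

View pics/c2.png

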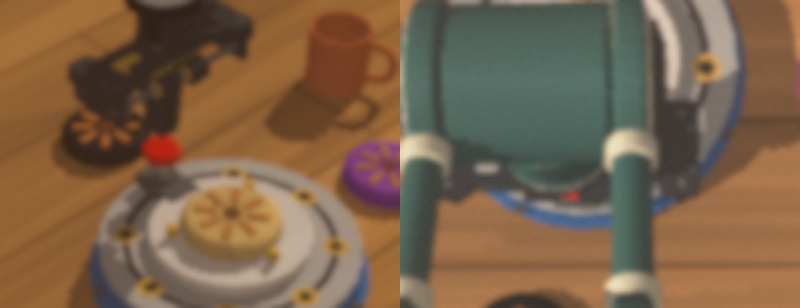

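The scene crop shows the fingertips just above the red cap (160,150), and clear of the rosette. Pressing now.

>>> {"fn": "move_arm", "kwargs": {"slide": [[-3,0,10],[0,0,8],[0,0,8],[0,0,0]], "yaw": [0,0,0,0]}}

```text
clock: 3.68
tcp_pos: [0.4694, 0.0322, 0.0944]
ee_rot: [1.0, -0.0, -0.0, 0.0]
ft_force: [-0.8, -0.1, 4.4]
opening: 0.0005
gripper_force: 2.3
```

>>> {"fn": "move_arm", "kwargs": {"slide": [[0,0,6],[0,0,5],[0,0,4],[0,0,0],[0,0,0]], "yaw": [0,0,0,0,0]}}

```text
clock: 4.3
tcp_pos: [0.4698, 0.0322, 0.0823]
ee_rot: [1.0, -0.0, 0.0, -0.0]
ft_force: [-8.2, 0.4, 20.1]
opening: 0.0006
gripper_force: 10.0
```

>>> {"fn": "move_arm", "kwargs": {"slide": [[2,0,1],[0.8,-8.3,0],[1.4,-8.1,0],[2.1,-7.9,0],[2.7,-7.8,0]], "yaw": [0,0,0,0,0]}}

```text
clock: 4.92
tcp_pos: [0.4801, 0.0649, 0.0823]
ee_rot: [1.0, -0.0, 0.001, -0.0]
ft_force: [-4.9, -0.5, 20.1]
opening: 0.0003
gripper_force: 10.4
```

```bash
python3 - <<'E'
from h import *
o=r.get_obs();print(o["tcp_pos"],o["ft_force"])
p,d,M,c=wrist(); cv2.imwrite("pics/w2.png",p[:,:,::-1])
E
```

```text
[0.48009666 0.06489384 0.08225878] [-4.94836731 -0.51905998 20.05445454]
```

View pics/w2.png

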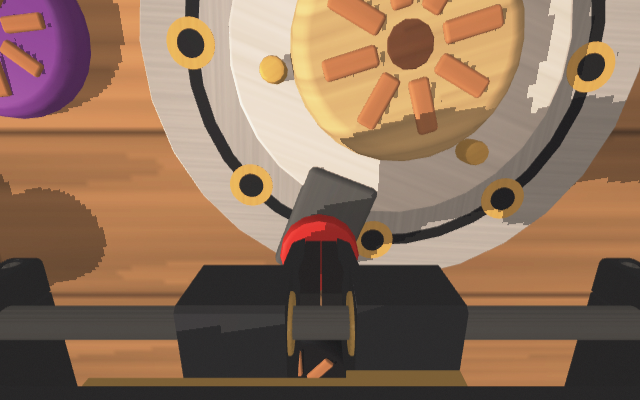

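The table is turning with the pressed cap. The lug is at (328,205), the first hole is uncovered at (372,240) and the next hole is ahead at (251,185). Continuing the sweep.

>>> {"fn": "move_arm", "kwargs": {"slide": [[3.3,-7.6,0],[3.8,-7.3,0],[4.5,-6.9,0],[4.9,-6.6,0],[0,0,0]], "yaw": [0,0,0,0,0]}}

```text
clock: 5.6
tcp_pos: [0.4985, 0.0938, 0.0823]
ee_rot: [1.0, -0.0, 0.003, -0.001]
ft_force: [-1.6, 0.5, 15.3]
opening: 0.0007
gripper_force: 8.1
```

>>> {"fn": "move_arm", "kwargs": {"slide": [[5.5,-6.2,0],[5.9,-5.7,0],[0,0,0]], "yaw": [0,0,0]}}

```text
clock: 5.98
tcp_pos: [0.5101, 0.1056, 0.0823]
ee_rot: [1.0, -0.0, 0.004, -0.001]
ft_force: [0.1, 0.9, 15.0]
opening: 0.0001
gripper_force: 7.6
```

```bash
python3 - <<'E'
from h import *
o=r.get_obs();print(o["tcp_pos"],o["ft_force"])
p,d,M,c=wrist(); cv2.imwrite("pics/w3.png",p[:,:,::-1])
m,ce,s=red(p); print(ce,s)
h=cv2.cvtColor(p,cv2.COLOR_RGB2HSV)
# red cap outer edge points -> circle at z .082
v,u=np.nonzero(m); pts=[]
for x in range(u.min(),u.max()+1):
    y=v[u==x].min(); pts.append(wz(M,c,x,y,.082)[:2])
pts=np.array(pts); A=np.c_[2*pts,np.ones(len(pts))]; q=np.linalg.lstsq(A,(pts**2).sum(1),rcond=None)[0]
print("cap circle",q[:2],np.sqrt(q[2]+q[:2]@q[:2]))
E
```

```text
[0.5101382  0.10562602 0.08229294] [ 0.07265678  0.85547127 14.96699561]
[316.809375 235.754375] [ 280  217   78   75 1600]
cap circle [0.51190378 0.10502966] 0.018895890722018655
```

View pics/w3.png

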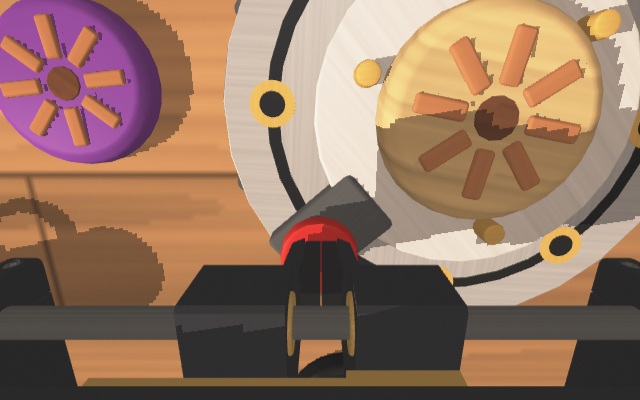

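The lug now covers the target hole, with the cap at (318,230). Angle about 131° against 131.7° wanted, within the 3° tolerance. Releasing straight up.

>>> {"fn": "move_arm", "kwargs": {"slide": [[0,0,-6],[0,0,-6],[0,0,-8],[0,0,-10],[0,0,-15]], "yaw": [0,0,0,0,0]}}

```text
clock: 6.65
tcp_pos: [0.5045, 0.1045, 0.1231]
ee_rot: [1.0, -0.0, -0.002, 0.0]
ft_force: [-0.5, -0.3, -0.4]
opening: 0.0003
gripper_force: 0.0
```

>>> {"fn": "move_arm", "kwargs": {"slide": [[0,0,-50],[0,0,-50],[-20,0,-50],[0,0,0],[0,0,0]], "yaw": [0,0,0,0,0]}}

```text
clock: 7.28
tcp_pos: [0.4856, 0.1045, 0.2734]
ee_rot: [1.0, -0.0, -0.0, -0.0]
ft_force: [0.1, 0.6, -0.1]
opening: 0.0006
gripper_force: 0.0
```

```bash
python3 - <<'E'
from h import *
p,d=optics.grab_frame("scene"); m,ce,s=red(p); print(ce,s,pt("scene",*ce,np.median(d[m])).round(4))
print(r.get_obs()["ft_force"],r.get_obs()["tcp_pos"])
a=cv2.resize(p[140:260,260:420,::-1],(800,600),interpolation=cv2.INTER_CUBIC);cv2.imwrite("pics/s4.png",a)
E
```

```text
[345.86516854 183.98876404] [340 180  12   9  89] [0.5116 0.1013 0.0994]
[-0.04708308 -0.27585017 -0.22288986] [0.48523508 0.1044167  0.27229571]
```

View pics/s4.png

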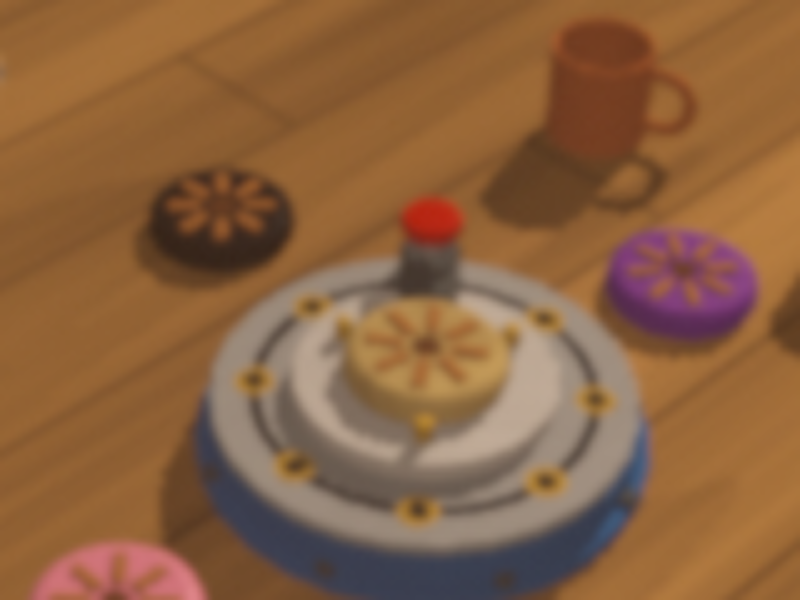

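The red cap (432,220) is back up at z = 0.099 over the next hole, seven holes are free, the rosette is centred and the arm is clear.

```bash
python3 -c "
from plant import r
print(r.hand_in())"
```

```text
the job is handed in; nothing more can be done
None
```

I pressed the plunger and swept the turntable clockwise to the next hole, where the plunger sprang back up (cap at z = 0.099 m); the rosette still sits centred, the arm is clear, and the job is handed in, though it returned no verdict.

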